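# Feed a die board into the guarded die press with a push stick

### The arm

A 6-joint arm with a two-finger parallel gripper is mounted at the origin on the work surface. World frame = base frame: x ahead of the robot, y to its left, z up, the work surface at z = 0. Lengths are in mm, angles in rad, forces in N, time in s.
With the tool pointing down it reaches from about 400 to 825 mm from the base axis. Payload 7 kg.
Tool frame: the origin (TCP) lies at the very end of the fingers, on their centre line; the grasp point (between the pads) lies 19 mm behind it; z points along the fingers, y is the direction in which the jaws open and shut (so a half turn about z gives the same grasp; the last joint's range is limited). The gripper opens to 88 mm and grips with 3 to 60 N. Pads are 19 mm wide; open, the fingers measure 130 mm over their backs; the gripper's body (78 mm by 193 mm) begins 47 mm behind the grasp point.
Start: joints at [-0.961, 0.359, 0.012, 0, -1.224, -0.288], TCP at [213.458, -640.336, 226.561] pointing down, gripper open.
Joint ranges: [-3.07, 3.07], [-1.43, 2.12], [-1.02, 1.25], [-3.03, 1.67], [-3.05, -0], [-3.03, 3.03]. Speed limits (rad/s): [2.39, 2.39, 3.01, 3.14, 3.14, 3.14].

### API

Orientations are given as a unit quaternion [x, y, z, w].
In Python, from plant import bot gives the robot as it stands. Calls block until the motion is done:
- bot.move_ptp(position, orientation): joint-space move of the TCP to a pose.
- bot.line_to(position, velocity=150, ori=None): straight line of the TCP; ori=None keeps the orientation; velocity is the mean speed in mm/s.
- bot.move_joints(angles): joint-space move.
- bot.move_gripper(opening, force=None): finger opening in mm; force is the grip in N (None keeps the last); returns when the fingers have stopped.
- bot.pause(seconds).
- bot.solve_ik(position, orientation): joint angles nearest the present ones, or None.
- bot.read_state(): the state.
- bot.camera(name): name is "side" or "top" or "wrist"; returns the picture (420x560x3 uint8, red, green, blue); there is no depth.
- bot.get_calibration(name): a dict with "fx", "fy", "cx", "cy" (pixels), "view" (4x4, takes a point from world to camera coordinates); the wrist camera has in their place "T_tool_cam" (4x4, takes a point from camera to tool coordinates, whose origin is the TCP and whose axes are the flange's). Camera axes: x right, y up, looking along -z (the intrinsics and any distortion apply to the point x, -y, -z); pixel columns grow to the right and rows downward; lengths in mm; the calibration is good to about 2 mm. The wrist camera is an equidistant fisheye: a pixel r from the principal point sees the ray r / f radians off the axis. A picture is of the moment at which its call begins: read the wrist's pose just before it. get_calibration takes no time and is no camera call.
A pose or a line that the arm cannot do raises bot.Unreachable and nothing moves.
- bot.close_job(): hands the job in, once; it reports no verdict.
The state is a dict: "t": time; "joint_pos": joint angles; "qvel": joint speeds; "tau": joint torques, N m; "tcp_pos": TCP position; "eef_rot": TCP orientation; "contact_force": force on the tool from outside, world axes, zero at the start; "moment": the same for the moment, N m; "width": finger opening in mm.
Only numpy, scipy, OpenCV 4.12 (cv2) and the standard library are available. Lean on these libraries where they do the work, as an engineer would, in place of code of your own. Each camera call takes 0.05 s, during which the arm holds its last target. There are 200 camera calls.

### The job

Load the plywood die board into the hand press: with the wooden push stick behind it, feed the board under the guard and on until it is felt to sit firmly against the end stop inside, but do not shove the lightly clamped stop out of its setting. The gripper must never touch the board itself. Then draw the stick back out, lay it flat on the bench clear of the press and let go; leave the wax block, thread spool and mallet where they are.

Things in the scene. Friction and masses are not known exactly. Their poses are not given: they have to be found in the camera images.
- press: Fixed four-post hand die press; its lane feeds to the robot's left, turned up to about 10 degrees. Origin: middle of the guarded mouth, at bench level; x = feed direction, z up. Its steel bed, 10 mm thick and 170 mm wide, runs from x = -180 to 235 mm. Fences 12 mm high leave a lane 80 mm wide behind the mouth, flaring out in front of it to about 120 mm at x = -53 mm.
- guard_lip (a point): Lower edge of the guard, middle of the mouth, 38 mm above the bench (28 mm above the bed). Clear guard and press stand above and behind it, up to 255 mm high and 180 mm wide, to 240 mm behind it.
- roller_foot (a point): Underside of a sprung hold-down roller 70 mm behind the mouth, hanging 15 mm above the bed. The board pushes it up: up to about 10 N of resistance at first, then a few newtons of drag. This is not the end stop.
- stop (a joint): How far the end stop has been driven back from its setting, in m (0 at the start). The stop is a steel block 60 mm wide, 22 mm high, on the bed inside the press, square to the lane, 145 to 190 mm behind the mouth; where exactly is not measured: it must be felt. It is only lightly clamped: it holds against about 18 N, then slips back. A firm seat takes some 10 N, kept up for half a second.
- board_center (a point): Die board, a loose plywood block 100 mm long (x, feed direction) x 76 mm wide x 18 mm high, about 0.15 to 0.31 kg, lying on the bed in front of the mouth with a steel rule outline let into its top, roughly in line with the lane. This point is its centre (9 mm above its underside).
- board_nose (a point): Middle of the die board's leading end face, half-way up, 50 mm ahead of its centre.
- stick_grip (a point): Wooden push stick, loose, 340 mm long, 16 mm thick, about 0.12 kg, lying flat on the bench to the robot's right. x = towards its nose. This point is half-way up the bar (24 mm wide here), near its balance, 175 mm behind the nose. The foremost 30 mm is a flat-ended shoe 40 mm wide; the last 75 mm is a tail 34 mm wide, ending 165 mm behind this point.
- stick_nose (a point): Middle of the push stick's flat nose face, half-way up.
- wax_center (a point): Bystander: yellow wax block 45 x 75 x 28 mm on the bench beyond the push stick; its centre.
- spool_center (a point): Bystander: thread spool standing on the bench, 44 mm across, 50 mm high; its centre.
- mallet_head (a point): Bystander: white-headed mallet lying on the bench, head 48 mm across and 85 mm long, handle 170 mm; centre of its head.
There are look-alikes about, which are no part of the job. There is more than one size of the part that bears board_center; the job needs the largest.

How it is judged:
By the outcome, as a careful person would: the job done as asked, in the order asked, and still so for the second after the job is handed in, with the robot touching nothing.
It also fails if it takes over 51 s, if anything falls off the work surface, if the arm or the gripper's body presses on something with over 40 N, if the wrist force passes 120 N, or if a joint passes its speed limit or range.

## Working session

There is one attempt and no reset: what is moved stays moved. The work goes in short steps, each a Python script; the robot and the scene stay as the last script left them, time stands still between calls to the robot, and variables do not carry over. Pictures are saved under pics/ and viewed, about 8 in all and at most 12, crops included, and the job is handed in when it is done.

```bash
ls; mkdir -p pics
python3 - <<'E'
from plant import bot
import cv2,numpy as np,json
np.set_printoptions(precision=2,suppress=True)
for n in ("side","top","wrist"):
    im=bot.camera(n); cv2.imwrite(f"pics/{n}0.png",im[:,:,::-1]); print(n,bot.get_calibration(n))
s=bot.read_state();print(s)
E
```

```text
pics
side {'fx': 379.9678373311394, 'fy': 379.9678373311394, 'cx': 282.3920049322993, 'cy': 200.63244888846913, 'view': array([[    0.39,     0.92,    -0.01,  -244.45],
       [   -0.7 ,     0.31,     0.65,   366.5 ],
       [    0.6 ,    -0.24,     0.76, -1382.06],
       [    0.  ,     0.  ,     0.  ,     1.  ]])}
top {'fx': 488.3606859202749, 'fy': 488.3606859202749, 'cx': 278.6114140450855, 'cy': 209.72537488237325, 'view': array([[   -0.  ,    -1.  ,     0.01,   -19.82],
       [    0.99,    -0.  ,     0.17,  -570.55],
       [   -0.17,     0.01,     0.99, -1172.84],
       [    0.  ,     0.  ,     0.  ,     1.  ]])}
wrist {'fx': 325.19226210127806, 'fy': 325.19226210127806, 'cx': 282.7300460810706, 'cy': 212.23058171161304, 'T_tool_cam': array([[   0.  ,    0.96,    0.28,   75.89],
       [   1.  ,   -0.  ,   -0.  ,    1.11],
       [  -0.  ,    0.28,   -0.96, -158.27],
       [   0.  ,    0.  ,    0.  ,    1.  ]])}
{'t': 0.15, 'joint_pos': array([-0.96,  0.36,  0.01, -0.  , -1.22, -0.29]), 'qvel': array([-0., -0.,  0.,  0., -0., -0.]), 'tau': array([ -0.  , -58.33,  29.33,   7.  ,   0.01,  -0.  ]), 'tcp_pos': array([ 213.32, -640.01,  225.83]), 'eef_rot': array([-0.16,  0.99,  0.  , -0.  ]), 'contact_force': array([0.55, 0.09, 0.58]), 'moment': array([-0.02, -0.02,  0.03]), 'width': 87.79978743857386}
```

View pics/top0.png

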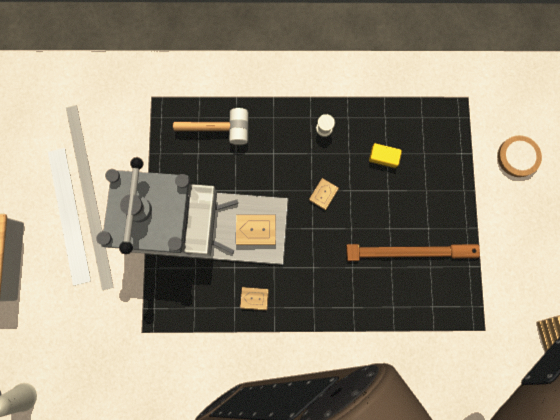

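View pics/side0.png

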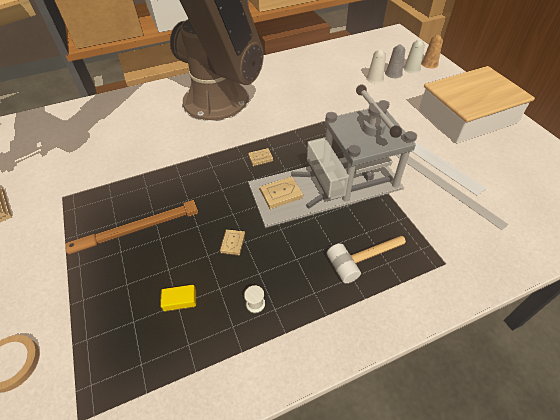

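The top view shows the press at left (mouth near (190,220)) and the stick from nose (347,253) to tail (480,251). Wax is at (385,155), spool at (325,125) and mallet head at (239,126).

Candidates for the board in the top view are (255,229) on the bed, which is the largest, and the small look-alikes at (323,194) and (254,298). I choose (255,229). Next is a close crop to check this.

Run:
```python
import cv2,numpy as np
t=cv2.imread("pics/top0.png");s=cv2.imread("pics/side0.png")
def c(im,x,y,w,h,k): 
    o=cv2.resize(im[y:y+h,x:x+w],None,fx=k,fy=k,interpolation=cv2.INTER_CUBIC)
    for i in range(0,w,10): cv2.line(o,(int((i+.5)*k),0),(int((i+.5)*k),6 if i%50 else 12),(0,0,255),1)
    for i in range(0,h,10): cv2.line(o,(0,int((i+.5)*k)),(6 if i%50 else 12,int((i+.5)*k)),(0,0,255),1)
    return o
a=np.hstack([c(t,190,185,100,80,4),c(s,245,160,100,80,4)])
b=np.hstack([c(t,340,220,160,50,2.5),c(s,60,190,160,70,2.5)[:125]])
b=np.hstack([c(t,340,220,160,70,2.5),c(s,60,190,160,70,2.5)])
cv2.imwrite("pics/c1.png",np.vstack([a,b]));print(a.shape,b.shape)
```

```text
(320, 800, 3) (175, 800, 3)
```

View pics/c1.png

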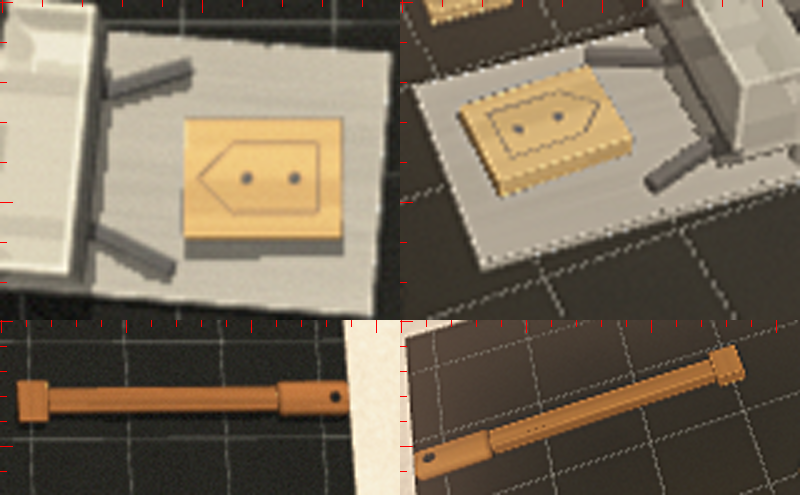

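Crop check: the board at (255,229) is about 100x76 with a pentagon rule outline, lies on the bed, and is clearly larger than the other two. The stick's nose points to the left, the feed direction, and the lane is turned a few degrees from the board. Next I fit poses from both views.

```bash
cat > fit.py <<'E'
import numpy as np
from plant import bot
from scipy.optimize import least_squares
C={n:bot.get_calibration(n) for n in("top","side")}
def proj(n,P):
    c=C[n];p=np.atleast_2d(P)@c["view"][:3,:3].T+c["view"][:3,3]
    return np.c_[c["cx"]+c["fx"]*p[:,0]/-p[:,2],c["cy"]+c["fy"]*p[:,1]/p[:,2]]
def fit(obs,x0):
    # obs: name,(local x,y offset in plane),(col,row); unknown x,y,z,yaw
    def world(p,l):
        c,s=np.cos(p[3]),np.sin(p[3]);return [p[0]+c*l[0]-s*l[1],p[1]+s*l[0]+c*l[1],p[2]]
    f=lambda p:np.concatenate([(proj(n,world(p,l))[0]-uv) for n,l,uv in obs])
    r=least_squares(f,x0,x_scale=[1,1,1,.01],loss="soft_l1");return r.x,np.round(r.fun.reshape(-1,2),1)
def up(u,v,ox,oy,k,x0=0,y0=0): return np.array([(u-x0+.5)/k-.5+ox,(v-y0+.5)/k-.5+oy])
E
python3 - <<'E'
from fit import *
np.set_printoptions(precision=3,suppress=True)
T=lambda u,v:up(u,v,190,185,4); S=lambda u,v:up(u,v,245,160,4,400)
t=lambda u,v:up(u,v,340,220,2.5,0,320); s=lambda u,v:up(u,v,60,190,2.5,400,320)
# local x=feed(+Y world), local y = left of it (-X world)
b=[("top",(50,-38),T(183,117)),("top",(-50,-38),T(342,117)),("top",(-50,38),T(342,238)),("top",(50,38),T(183,237)),
 ("side",(-50,38),S(459,112)),("side",(50,38),S(590,66)),("side",(50,-38),S(633,138)),("side",(-50,-38),S(502,183))]
print("board",*fit(b,[430,60,28,1.57]))
k=[("top",(175,-20),t(17,381)),("top",(175,20),t(17,420)),("top",(-165,-17),t(348,381)),("top",(-165,17),t(348,413)),
 ("side",(175,20),s(735,346)),("side",(175,-20),s(744,378)),("side",(145,-20),s(717,384)),("side",(-165,17),s(415,451)),("side",(-165,-17),s(419,474))]
print("stick",*fit(k,[430,-300,16,1.57]))
d=[("top",(-180,-85),T(391,53)),("top",(-180,85),T(373,317)),("side",(-180,85),S(413,86)),("side",(-180,-85),S(483,268))]
# edge points: extra guesses along edges
print("bed",*fit(d,[430,60,10,1.5]))
for n,(u,v) in (("T",(107,30)),("T",(87,292))):print(T(u,v))
E
```

```text
board [525.239  37.082  26.525   1.574] [[ 0.1  0.2]
 [-0.2 -0. ]
 [-0.  -0.4]
 [-0.1  0.1]
 [ 0.1 -0.9]
 [-0.2  0.1]
 [ 0.4  0.2]
 [-0.5  0.4]]
stick [ 468.062 -369.218    9.469    1.571] [[-0.5 -0.2]
 [-0.  -0.1]
 [-0.4  0.5]
 [ 0.6  1. ]
 [ 0.4  0.7]
 [ 0.6 -1.8]
 [ 0.6 -0.7]
 [-0.6  0.6]
 [-1.5  1.8]]
bed [536.933 140.994   7.865   1.496] [[-0.2  0.1]
 [-0.2 -0.3]
 [-0.2  0.5]
 [-0.4 -0.5]]
[216.375 192.125]
[211.375 257.625]
```

```bash
cat >> fit.py <<'E'
from scipy.spatial.transform import Rotation as R
def ori(yaw):  # tool x = -feed dir, z down
    x=-np.array([np.cos(yaw),np.sin(yaw),0]);z=np.array([0,0,-1.]);return R.from_matrix(np.c_[x,np.cross(z,x),z]).as_quat()
def wray(st,uv): # wrist pixel -> world origin, dir
    c=bot.get_calibration("wrist");d=np.array([uv[0]-c["cx"],uv[1]-c["cy"]]);r=np.linalg.norm(d);a=r/c["fx"]
    v=np.array([np.sin(a)*d[0]/r,-np.sin(a)*d[1]/r,-np.cos(a)]);Rt=R.from_quat(st["eef_rot"]).as_matrix();M=c["T_tool_cam"]
    return st["tcp_pos"]+Rt@M[:3,3],Rt@M[:3,:3]@v
def onz(st,uv,z): o,d=wray(st,uv);return o+d*(z-o[2])/d[2]
E
python3 - <<'E'
from fit import *
import cv2,pickle
np.set_printoptions(precision=3,suppress=True)
def edge(p,z): # top pixel->plane
    c=C["top"];V=c["view"];d=V[:3,:3].T@np.array([(p[0]-c["cx"])/c["fx"],-(p[1]-c["cy"])/c["fy"],-1]);o=-V[:3,:3].T@V[:3,3];return o+d*(z-o[2])/d[2]
for a,b in (((391,53),(107,30)),((373,317),(87,292))):
    A,B=[edge(up(*q,190,185,4),10) for q in(a,b)];print(A,B,np.arctan2(*(B-A)[[1,0]]))
q=ori(np.pi/2)
for P,y in (([468,-384,2],np.pi/2),([540,60,12],1.496),([530,-60,12],1.496)): print(bot.solve_ik(P,ori(y)))
bot.move_ptp([468,-384,110],q);s=bot.read_state();im=bot.camera("wrist");cv2.imwrite("pics/w1.png",im[:,:,::-1]);pickle.dump(s,open("s1.pkl","wb"))
print(s["t"],s["tcp_pos"],s["contact_force"])
E
```

```text
[607.898 -45.329  10.   ] [623.496 138.471  10.   ] 1.4861340500212223
[437.824 -32.606  10.   ] [454.322 148.352  10.   ] 1.479878706148643
[-0.365  0.474 -0.394  0.    -0.702  0.365]
[ 0.471  0.383 -0.53   0.    -0.658 -0.546]
[ 0.255  0.37  -0.552  0.    -0.648 -0.33 ]
1.5667 [ 467.843 -384.791  110.386] [-0.723  0.493  0.272]
```

View pics/w1.png

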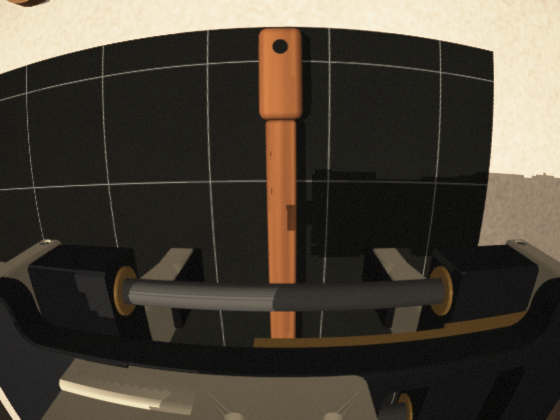

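Wrist view: the stick's bar runs down column 283, midway between the fingers (165 and 400). Its tail end is at (281,28), so the tool is centred. Now I grasp it.

Run:
```python
from fit import *
import pickle
np.set_printoptions(precision=2,suppress=True)
s=pickle.load(open("s1.pkl","rb"))
print(onz(s,(281,28),16),onz(s,(280,118),16),onz(s,(283,270),16))
bot.line_to([468,-384,20],120);bot.line_to([468,-384,2.2],40)
s=bot.read_state();print(s["tcp_pos"],s["contact_force"])
bot.move_gripper(15,60);s=bot.read_state();print(s["t"],s["tcp_pos"],s["contact_force"],s["width"])
bot.line_to([468,-384,45],100);s=bot.read_state();print(s["t"],s["tcp_pos"],s["contact_force"],s["moment"],s["width"])
```

```text
[ 468.12 -532.94   16.  ] [ 468.98 -461.02   16.  ] [ 466.82 -333.92   16.  ]
[ 467.93 -384.      2.01] [ 0.25  0.12 -0.86]
4.1333 [ 468.04 -384.02    2.2 ] [ 0.43 -0.08 -0.72] 23.602648811636502
4.7083 [ 467.8  -383.8    44.87] [-0.87  0.4  -0.98] [0.1  0.17 0.05] 23.638555047168254
```

```bash
cat >> fit.py <<'E'
YAW=1.487;F=np.array([np.cos(YAW),np.sin(YAW),0]);M=np.array([538.,140.4,0]);L=191.;Q=ori(YAW)
def P(nose,z,lat=0): # TCP for the stick nose at lane coordinate `nose` (lat = to left of feed)
    p=M+(nose-L)*F+lat*np.array([-F[1],F[0],0]);p[2]=z;return p
E
python3 - <<'E'
from fit import *
import cv2,pickle
np.set_printoptions(precision=2,suppress=True)
bot.line_to(P(-175,45),220,Q)
bot.line_to(P(-169,18),100); s=bot.read_state();print(s["t"],s["tcp_pos"],s["contact_force"])
bot.line_to(P(-169,13.2),30); s=bot.read_state();print(s["t"],s["tcp_pos"],P(-169,13.2),s["contact_force"],s["moment"])
t=bot.camera("top")[:,:,::-1];d=bot.camera("side")[:,:,::-1];
cv2.imwrite("pics/t2.png",t);cv2.imwrite("pics/d2.png",d)
f=lambda im,x,y:cv2.resize(im[y:y+110,x:x+133],None,fx=3,fy=3,interpolation=cv2.INTER_CUBIC)
cv2.imwrite("pics/c2.png",np.hstack([f(t,185,170),f(d,225,140)]))
E
```

```text
6.0333 [ 507.36 -219.     17.64] [-0.22  0.11 -0.47]
6.3417 [ 507.88 -218.46   13.33] [ 507.87 -218.34   13.2 ] [ 0.22  0.01 -0.49] [ 0.04  0.05 -0.02]
```

View pics/c2.png

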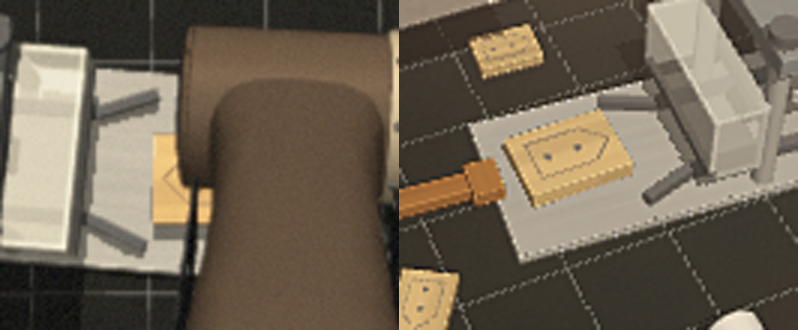

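The side crop shows the shoe (end face near (504,180)) over the bed, a few mm behind the board's rear edge, which runs (504,145)–(537,205) and is roughly centred on the shoe. Now I push with force monitoring.

```bash
cat >> fit.py <<'E'
def st(): 
    s=bot.read_state();f=s["contact_force"];return s,-f@F,f@np.array([-F[1],F[0],0]),f[2]
def avg(n=3):
    o=[]
    for _ in range(n): bot.pause(.03);o.append(st()[1])
    return np.mean(o)
E
python3 - <<'E'
from fit import *
import cv2
np.set_printoptions(precision=2,suppress=True)
n=-169
while n<-50:
    n+=7; bot.line_to(P(n,13.2),45); s,f,l,z=st(); print(n,round(s["t"],2),"F %.1f lat %.1f z %.1f Mz %.2f"%(f,l,z,s["moment"][2]))
    if f>9 or abs(l)>8: break
d=bot.camera("side")[:,:,::-1]
cv2.imwrite("pics/c3.png",cv2.resize(d[130:240,225:385],None,fx=4,fy=4,interpolation=cv2.INTER_CUBIC))
E
```

```text
-162 6.75 F -0.5 lat -0.1 z -0.7 Mz -0.02
-155 7.06 F 0.5 lat -0.0 z -1.3 Mz -0.01
-148 7.37 F -0.2 lat -0.3 z -1.2 Mz -0.03
-141 7.67 F -0.3 lat -0.0 z -1.1 Mz -0.04
-134 7.98 F -0.2 lat -0.6 z -1.1 Mz 0.01
-127 8.29 F -0.8 lat -0.2 z -0.5 Mz 0.03
-120 8.6 F 0.2 lat -0.0 z -2.0 Mz 0.05
-113 8.91 F -0.1 lat -0.3 z -1.3 Mz -0.00
-106 9.22 F -0.1 lat -0.3 z -1.2 Mz -0.02
-99 9.53 F -0.2 lat -0.2 z -1.1 Mz 0.01
-92 9.83 F -0.1 lat -0.6 z -0.6 Mz -0.04
-85 10.14 F 0.2 lat 0.7 z -2.2 Mz -0.01
-78 10.45 F 0.4 lat -0.9 z -1.0 Mz -0.05
-71 10.76 F -0.4 lat 0.3 z -1.4 Mz -0.02
-64 11.07 F -0.0 lat 1.1 z -1.5 Mz 0.00
-57 11.38 F 0.4 lat 1.5 z -0.3 Mz 0.02
-50 11.68 F 0.1 lat -0.3 z -1.2 Mz -0.00
```

View pics/c3.png

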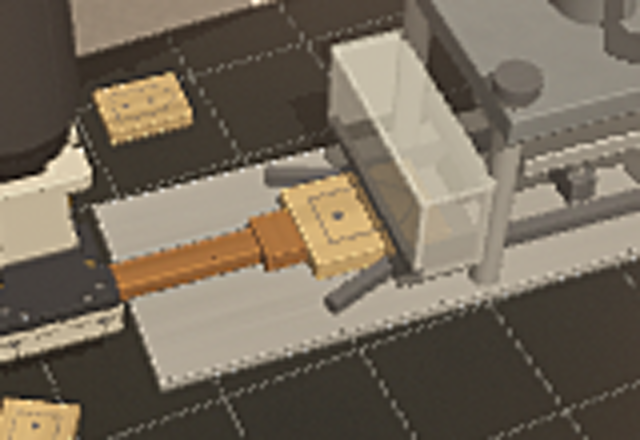

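The side view shows the board squared up, between the flared fences, with its front part under the guard and the shoe flat behind it. Next comes the roller.

Run:
```python
from fit import *
n=-50
while n<38:
    n+=4; bot.line_to(P(n,13.2),35); s,f,l,z=st(); print(n,round(s["t"],2),"F %.1f lat %.1f z %.1f lag %.1f"%(f,l,z,(P(n,13.2)-s["tcp_pos"])@F))
    if f>13 or abs(l)>9: break
```

```text
-46 12.0 F 0.1 lat -0.6 z -0.9 lag -0.2
-42 12.27 F -0.1 lat 0.4 z -1.7 lag -0.2
-38 12.53 F 0.4 lat -0.1 z -1.2 lag -0.3
-34 12.8 F 3.0 lat -0.4 z -0.9 lag -0.0
-30 13.07 F 3.7 lat -0.3 z -1.2 lag 0.2
-26 13.33 F 2.9 lat 0.7 z -0.9 lag -0.0
-22 13.6 F 2.4 lat 0.1 z -1.5 lag -0.2
-18 13.87 F 2.6 lat 0.2 z -1.6 lag -0.2
-14 14.13 F 2.2 lat 0.2 z -1.7 lag -0.1
-10 14.4 F 1.7 lat -0.6 z -2.0 lag -0.1
-6 14.67 F 2.9 lat 0.1 z -1.6 lag -0.1
-2 14.93 F 2.5 lat 1.0 z -1.1 lag -0.1
2 15.2 F 1.9 lat 0.1 z -1.5 lag -0.1
6 15.47 F 2.1 lat 0.3 z -1.6 lag -0.1
10 15.73 F 1.7 lat -0.3 z -1.6 lag -0.1
14 16.0 F 2.6 lat -0.1 z -1.0 lag -0.1
18 16.27 F 2.1 lat 0.7 z -1.4 lag -0.1
22 16.53 F 2.5 lat 0.3 z -0.9 lag -0.1
26 16.8 F 1.8 lat 0.1 z -0.8 lag -0.1
30 17.07 F 2.6 lat 0.4 z -1.8 lag -0.1
34 17.33 F 2.3 lat 0.4 z -1.1 lag -0.1
38 17.6 F 1.9 lat 1.3 z -0.9 lag -0.1
```

Run:
```python
from fit import *
n=38
while n<95:
    n+=1; bot.line_to(P(n,13.2),15); f=st()[1]
    if f>4.5:
        f=avg(); print("rise",n,round(f,1))
        if f>4.5: break
print("at",n,bot.read_state()["t"])
while f<14 and n<98:
    n+=.3; bot.line_to(P(n,13.2),6); f=avg(); s=st()[0]; print(round(n,1),round(s["t"],2),"F %.1f lag %.2f"%(f,(P(n,13.2)-s["tcp_pos"])@F))
for _ in range(4): bot.pause(.2);print("hold %.1f"%avg(2),end=" ")
print(bot.read_state()["t"])
```

```text
rise 40 4.3
rise 41 4.3
rise 45 3.8
rise 48 4.6
at 48 20.5
48.3 20.85 F 6.7 lag 0.38
48.6 21.2 F 8.2 lag 0.67
48.9 21.55 F 9.9 lag 0.95
49.2 21.9 F 11.3 lag 1.23
49.5 22.25 F 12.8 lag 1.53
49.8 22.6 F 14.3 lag 1.80
hold 14.1 hold 13.7 hold 14.3 hold 14.0 23.6667
```

The force rises steadily at about 5 N/mm, so this is the end stop, and it isn't slipping. I add a touch more, hold, then withdraw and lay the stick at its old place.

Run:
```python
from fit import *
import cv2
np.set_printoptions(precision=2,suppress=True)
n=49.8;f=14.
while f<15.2 and n<50.5:
    n+=.15; bot.line_to(P(n,13.2),6); f=avg(4); print(round(n,2),"F %.1f lag %.2f"%(f,(P(n,13.2)-st()[0]["tcp_pos"])@F))
for _ in range(4): bot.pause(.15);print("hold %.1f"%avg(2),end=" ")
bot.line_to(P(40,13.2),30);print("back %.1f"%avg(2))
bot.line_to(P(-195,13.4),110);s=st();print(s[0]["t"],s[1:])
bot.line_to(P(-200,45),90)
bot.line_to([468,-384,45],200,ori(np.pi/2))
bot.line_to([468,-384,10],80);z=10
while z>1.5:
    z-=.7; bot.line_to([468,-384,z],15); s=st()
    if s[3]>2.5: break
print("down",z,s[0]["tcp_pos"],s[1:],s[0]["t"])
c=lambda nm:bot.camera(nm)[:,:,::-1]
d=c("side");t=c("top");cv2.imwrite("pics/d4.png",d);cv2.imwrite("pics/t4.png",t)
f=lambda im,x,y,w,h,k:cv2.resize(im[y:y+h,x:x+w],None,fx=k,fy=k,interpolation=cv2.INTER_CUBIC)
cv2.imwrite("pics/c4.png",np.hstack([f(d,60,120,360,200,1.4),f(d,270,130,140,140,2)]))
```

```text
49.95 F 15.0 lag 1.94
50.1 F 16.1 lag 2.11
hold 15.7 hold 15.6 hold 16.0 hold 15.5 back -0.2
28.1333 (np.float64(-0.1706904802630599), np.float64(1.1188047250483544), np.float64(-1.1510218553473035))
down 1.5999999999999999 [ 468.07 -384.03    2.17] (np.float64(-1.4680950494351541), np.float64(2.067038632926278), np.float64(6.080685139533524)) 33.075
```

View pics/c4.png

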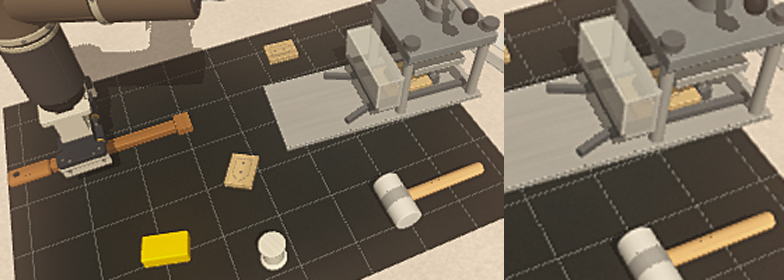

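The view shows the stick down on the bench (nose at (185,125)), the board inside the press (visible at (425,82)), and the bystanders where they were. Now I release and retreat.

Run:
```python
from fit import *
import cv2
bot.move_gripper(60);bot.line_to([468,-384,3],30);bot.line_to([468,-384,130],120);bot.pause(.3)
s=bot.read_state();print(s["t"],s["tcp_pos"],s["contact_force"],s["width"])
d=bot.camera("side")[:,:,::-1]; d0=cv2.imread("pics/side0.png")
f=lambda im,x,y,w,h,k:cv2.resize(im[y:y+h,x:x+w],None,fx=k,fy=k,interpolation=cv2.INTER_CUBIC)
cv2.imwrite("pics/c5.png",np.hstack([cv2.copyMakeBorder(f(d,50,130,380,200,1),0,250,0,0,0),f(d,310,145,105,112,4)[:450] if 0 else cv2.copyMakeBorder(f(d,315,145,100,80,4),0,130,0,0,0)]))
```

```text
35.7417 [ 467.84064464 -383.94525229  129.53480124] [-0.59253206 -0.8400795   0.13313088] 60.02257513903168
```

View pics/c5.png

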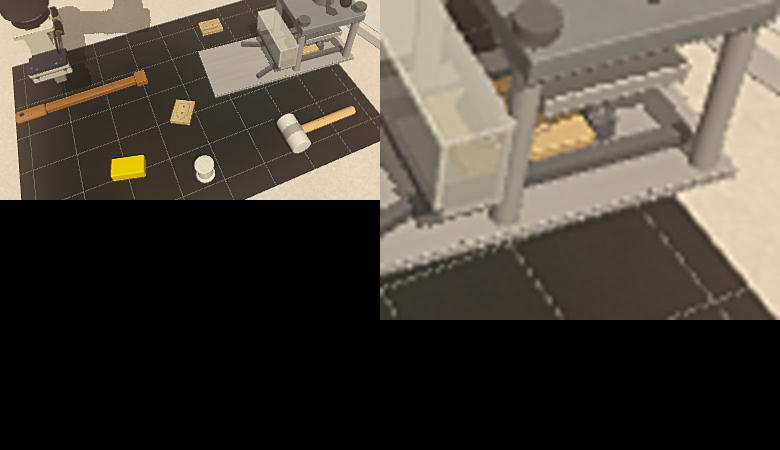

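The last view shows the board's nose touching the dark stop block (near (593,125) in the crop). The stick lies flat and free, and the bystanders look unmoved, so I hand in.

```bash
python3 -c "
from plant import bot
bot.close_job()"
```

```text
the job is handed in; nothing more can be done
```

The board is in the press against the end stop, the stick is back on the bench, and I handed the job in at about 36 s of the 51 s allowed. `close_job` reports no verdict.

- **Feeding:** I gripped the stick about 15 mm behind its balance point and squared the board to the lane with the stick's nose. I then fed it under the guard and past the roller, where I measured 2–4 N of drag.
- **Seating:** The end stop was felt about 148 mm behind the mouth. I raised the push in steps to about 16 N at the wrist, roughly 12–14 N on the stop after drag. That is above the 10 N for a firm seat and below the 18 N slip point. I held it for about 0.8 s after about 1.8 s at 14 N. The force rose linearly and never dropped, so I saw no sign of the stop slipping.
- **Stick:** I drew it straight out, laid it flat at its original place, and let go. The gripper was never near the board.
- **Last checks:** The final side view shows the board's nose touching the stop, the stick lying free, and the wax block, spool and mallet apparently where they were; I judged that by eye and did not measure it.
- **Disagreements:** The two-view height fit put the stick's top at 9.5 mm and the board's top at 26.5 mm, against 16 and 28 mm in the text. I used the text's values, and gripping and pushing at those heights worked. The end stop's displacement could only be inferred from the force.

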